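# Reset the slicer's thickness dial and lock it

## Task

The vegetable slicer on the counter is set to the wrong thickness. Loosen the brass hex lock nut on its dial well over an eighth of a turn anticlockwise (never force the setting while the nut is tight), then turn the black grip above it until the orange pointer points squarely at the green marker, then turn the nut clockwise until it is fully tight against its stop again, with the pointer still on green. Let go and leave the other things on the counter where they are.

Things in the scene. Friction and masses are not known exactly. Their poses are not given: they have to be found in the camera images.
- slicer: White hand slicer, fixed to the counter. Origin on the counter under the dial's vertical axis; -x is its front (towards world -x within 0.25 rad), z up. Dial housing of radius 54 mm, aluminium dial face 37 mm high; bed (86 mm wide, up to 41 mm high) runs 200 mm along +y. Behind it a toaster oven, 0.27 m high, its door handle at world x = 0.51: keep clear.
- lock_nut (a joint): Turn of the brass hexagonal lock nut, rad: 0 = fully tight at a hard stop, grows anticlockwise seen from above (loosening), end stop at 1.5. 40 mm across flats, 43 to 67 mm above the counter; does not rise as it turns. At 0 two of its six flats face the slicer's +y and -y. Light friction (0.15 N m), stays where left. The adjuster is free from 0.5 on; tightening does not drag it.
- nut_point (a point): Point on the axis at which to grip the nut across two facing flats, 59 mm above the counter; turns with the nut, axes as the slicer's at joint value 0.
- adjuster (a joint): Turn of the adjuster (black grip, spindle and orange pointer in one piece), rad: 0 = pointer towards the slicer's -x, grows anticlockwise seen from above, stops at -1.4 and 1.4. Only to be turned while the nut is loose (nothing blocks it, but forcing it with the nut tight is damage). Friction 0.15 N m; stays where it is left. It also raises the grey feed ramp a little.
- grip_point (a point): Point on the axis in the middle of the black bar grip, 85 mm above the counter; turns with the adjuster. The bar is 30 mm long (in the pointer's direction), 14 mm thick across, from 70 to 95 mm above the counter, thus right above the nut and narrower than it.
- pointer (a point): Point that the orange pointer aims at: 44 mm out from the dial's axis in the pointer's direction (8 mm past its tip), 41 mm above the counter.
- green_marker: Green dome marker, 9 mm across and 3 mm high, fixed on the dial face 44 mm from the axis, 0.9 rad to one side or the other of the slicer's -x; origin in its underside's centre. The wanted setting.
- red_marker: Red dome marker like the green one, on the other side of the slicer's -x. Not wanted.
- lemon: Loose yellow lemon, 71x53x51 mm, a bystander left of the slicer; origin at its underside.
- salt_shaker: Loose glass salt shaker with grey cap, 44 mm wide and 90 mm high, a bystander left of the slicer; origin at its underside.
- mug_cream: Loose cream mug with handle, 86 mm wide (120 mm with handle) and 98 mm high, a bystander left of the slicer; origin at its underside.
- yoghurt_pot: Loose small white yoghurt pot, 72 mm wide and high, a bystander behind the slicer at the right; origin at its underside.

How it is judged (in metres and radians):
On the way, in this order (a step that is already met when the one before it is completed fails the run):
1. the lock nut is loosened by more than 0.75 rad (value of joint lock_nut above 0.75 rad), for 0.1 s.
2. with the nut loose, the pointer is turned to within 7 mm of the green marker's centre (horizontal distance between pointer and green_marker below 0.007 m and value of joint lock_nut above 0.5 rad), for 0.3 s.
At the end, for the whole second after the job is handed in: The lock nut is tight again (within 0.15 rad of its tight stop), the pointer aims at the green marker (aiming point within 7 mm of the marker's centre, about 9 degrees), and both are at rest (horizontal distance between pointer and green_marker below 0.007 m and value of joint lock_nut below 0.15 rad and velocity of joint lock_nut between -0.05 and 0.05 rad/s and velocity of joint adjuster between -0.05 and 0.05 rad/s); the robot touches nothing.
It fails at once if the lemon is pushed more than 30 mm (distance of lemon from where it was at the start of the episode above 0.03 m).
It fails at once if the salt shaker is pushed more than 30 mm or tipped over (distance of salt_shaker from where it was at the start of the episode above 0.03 m or angle between salt_shaker's own z axis and vertical above 0.5 rad).
It fails at once if the cream mug is pushed more than 30 mm or tipped over (distance of mug_cream from where it was at the start of the episode above 0.03 m or angle between mug_cream's own z axis and vertical above 0.5 rad).
It fails at once if the yoghurt pot is pushed more than 30 mm or tipped over (distance of yoghurt_pot from where it was at the start of the episode above 0.03 m or angle between yoghurt_pot's own z axis and vertical above 0.5 rad).
It fails at once if the setting is forced (turned faster than 0.4 rad/s) while the nut is tight (below 0.3 rad) (value of joint lock_nut below 0.3 rad and (velocity of joint adjuster above 0.4 rad/s or velocity of joint adjuster below -0.4 rad/s)).
It also fails if it takes over 67 s, if anything falls off the work surface, if the arm or the gripper's body presses on something with over 40 N, if the wrist force passes 120 N, or if a joint passes its speed limit or range.

## Robot

A 6-joint arm with a two-finger parallel gripper is mounted at the origin on a cart in front of the work surface, level with it; the furniture and walls round the work are solid. World frame = base frame: x ahead of the robot, y to its left, z up, the work surface at z = 0. Lengths are in m, angles in degrees, forces in N, time in s.
With the tool pointing down it reaches from about 0.4 to 0.825 m from the base axis. Payload 7 kg.
Tool frame: the origin (TCP) lies at the very end of the fingers, on their centre line; the grasp point (between the pads) lies 19 mm behind it; z points along the fingers, y is the line along which they close (so a half turn about z gives the same grasp; the last joint's range is limited). The gripper opens to 88 mm and grips with 3 to 60 N. Pads are 19 mm wide; open, the fingers measure 130 mm over their backs; the gripper's body (78 mm by 193 mm) begins 47 mm behind the grasp point.
Start: joints at [92.195, 20.546, 0.682, 0, -70.136, -16.507], TCP at [0.167, 0.654, 0.227] pointing down, gripper open.
Joint ranges: [-176.03, 176.03], [-82.01, 121.73], [-58.28, 71.71], [-173.87, 95.51], [-174.79, -0.11], [-173.66, 173.66]. Speed limits (degrees/s): [136.94, 136.94, 172.46, 180, 180, 180].

## Interface

Orientations are given as [roll, pitch, yaw] about the fixed x, y, z axes, in that order (R = Rz(yaw) Ry(pitch) Rx(roll)).
In Python, from plant import get_obs, snapshot, camera_params, close_job, boxes_of, cut_out, landmark_of gives the robot as it stands.
- The arm moves only by the shell command python3 -m inch 'ROWS' [OPENING]. ROWS is text: rows parted by semicolons, each of 6 numbers parted by spaces: the shift along the tool's x, y, z in units of 30 cm (1.0 is 30 cm), then the turn, a rotation vector about the tool's x, y, z in units of pi rad (1.0 is pi rad). A call has 1 to 10 rows; each row is the pose to reach, as a shift and turn from the pose commanded when the call began, along the tool's axes at that moment, turning the shorter way round; what a row does not reach only later rows make up. A row lasts 1/12 s, in which the tool goes at most 41.7 mm and 7.16 degrees, less where a joint would pass 70% of its speed; a pose out of reach is approached as far as the arm can. A call with a number of a shift or a turn outside -1 to 1 is refused whole. A call with a gripper value outside its range is refused whole. OPENING is the closure, from -1 (fully open) to 1 (shut), set as the call begins (- or left out, the last holds). The fingers move at their own pace and stop on an object; the grip force is fixed at half the most. Time passes only in rows, so rows that repeat a pose let the fingers close. It gives the time, the measured TCP pose, the force, the opening and the grip force at its end, in the units of the state.
- get_obs(): the state, without advancing time (a new reading comes with each control period).
- snapshot(name): name is "scene" or "top" or "wrist"; returns the picture (384x512x3 uint8, red, green, blue); there is no depth.
- camera_params(name): a dict with "mtx" (3x3 intrinsics, pixels), "rvec" (rotation vector, rad) and "tvec" (3), from world to camera coordinates, as OpenCV has them. Camera axes: x right, y down, z forward; pixel columns grow to the right and rows downward; lengths in m; the calibration is good to about 2 mm. A picture is of the moment at which its call begins: read the wrist's pose just before it. camera_params takes no time and is no camera call; for the wrist camera it gives the pose at the moment of the call.
- close_job(): hands the job in; it is judged then, once.
Trained networks look in the newest picture that a camera, given by its name, has taken for a name from the list of things; names that differ only in an ending like _2 or _b are one class to them, and where a whole thing is asked for, a point or a joint stands for the part that bears it (a point fixed in the world has none). Each returns a list of dicts, best first, with "p" (0 to 1); they miss things now and then, are a little off and sometimes report something else, mostly with a low value. They report only what shows in the picture. A call takes as long as a camera call.
- boxes_of(camera, thing): "rect" ([left, top, width, height] in pixels, round what is visible of it).
- cut_out(camera, thing): "pixels" (384x512 bool, what is visible of it) and "rect" ([left, top, width, height] in pixels, round what is visible of it).
- landmark_of(camera, thing): "uv" ([column, row] in pixels: a listed point, or the origin of a listed thing).
The state is a dict: "clock": time; "joint_pos": joint angles; "qvel": joint speeds; "tau": joint torques, N m; "tool_pos": TCP position; "orientation": TCP orientation; "force": force on the tool from outside, world axes, zero at the start; "moment": the same for the moment, N m; "opening": finger opening in m; "gripper_force": force on a finger pad.
Only numpy, scipy, OpenCV 4.12 (cv2) and the standard library are available. Lean on these libraries where they do the work, as an engineer would, in place of code of your own. Each camera call takes 0.05 s, during which the arm holds its last target. There are 200 camera calls.

## Working session

There is one attempt and no reset: what is moved stays moved. The work goes in short steps, Python scripts to look and compute and a shell command to move; the robot and the scene stay as the last step left them, time stands still between calls to the robot, and variables do not carry over. Pictures are saved under pics/ and viewed, at most 10 in all, crops included, and the job is handed in when it is done.

```bash
ls; mkdir -p pics
cat > h.py <<'E'
import numpy as np, cv2
from plant import *
from scipy.spatial.transform import Rotation as R
def P(c):
    p=camera_params(c); K=np.array(p["mtx"]);Rm=cv2.Rodrigues(np.array(p["rvec"],float))[0];t=np.array(p["tvec"],float).reshape(3,1)
    return K@np.hstack([Rm,t])
def tri(obs):
    A=[]
    for M,(u,v) in obs: A+= [u*M[2]-M[0], v*M[2]-M[1]]
    X=np.linalg.svd(np.array(A))[2][-1]; return X[:3]/X[3]
def onz(M,uv,z):
    u,v=uv; A=np.array([u*M[2]-M[0], v*M[2]-M[1]]); return np.linalg.solve(A[:,:2],-A[:,2]*z-A[:,3])
def save(im,n): cv2.imwrite("pics/"+n,cv2.cvtColor(im,cv2.COLOR_RGB2BGR))
def tool():
    o=get_obs(); return np.array(o["tool_pos"]),R.from_euler("xyz",o["orientation"],degrees=True)
def rows(pos,rot):  # rot Rotation
    p,r=tool(); print("shift",(r.inv().apply(np.array(pos)-p)/.3).round(4),"turn",((r.inv()*rot).as_rotvec()/np.pi).round(4))
E
python3 - <<'E'
from h import *
print(get_obs())
a=snapshot("scene");b=snapshot("top");save(np.vstack([a,b])[:, :],"a.png")
Ms={c:P(c) for c in("scene","top")}
for n in ["slicer","nut_point","grip_point","pointer","green_marker","red_marker","lemon","salt_shaker","mug_cream","yoghurt_pot"]:
    o=[]
    for c in Ms:
        d=landmark_of(c,n); print(n,c,[(np.round(x["uv"],1),round(x["p"],2)) for x in d[:2]])
        if d:o.append((Ms[c],d[0]["uv"]))
    if len(o)==2: print("   ",tri(o).round(4))
c=np.hstack([a,b]); save(cv2.resize(np.hstack([a,b]),(800,300)),"a.png")
E
```

```text
pics
{'clock': 0.0, 'joint_pos': array([ 9.21940413e+01,  2.05894193e+01,  6.34055933e-01, -2.24254559e-02,
       -7.01366862e+01, -1.65050811e+01]), 'qvel': array([ 0.03360036, -0.00378228,  0.11246604,  0.02670844,  0.04387168,
       -0.04864091]), 'tau': array([-3.68823848e-04, -5.82715237e+01,  2.93048286e+01,  6.99703574e+00,
        6.96582603e-03, -1.65651168e-04]), 'tool_pos': array([0.16676229, 0.6535593 , 0.22564034]), 'orientation': array([ 1.79905753e+02, -5.94128479e-03, -1.43186715e+01]), 'force': array([0.10742536, 0.6617779 , 0.58541521]), 'moment': array([ 0.0057312 , -0.02686297, -0.01656087]), 'gripper_force': 0.0, 'opening': 0.08779936301460749}
slicer scene [(array([350.5, 202.6]), 0.7)]
slicer top [(array([329. , 205.7]), 0.73), (array([333.1, 206.2]), 0.52)]
    [ 0.4598 -0.3485 -0.0267]
nut_point scene [(array([352.8, 189. ]), 0.78)]
nut_point top [(array([334.8, 207.8]), 0.47)]
    [ 0.4523 -0.347   0.0399]
grip_point scene [(array([356.8, 177.4]), 0.65), (array([131.5, 222.6]), 0.5)]
grip_point top [(array([334.4, 205.4]), 0.51)]
    [ 0.4552 -0.3449  0.0813]
pointer scene []
pointer top [(array([330.1, 222.7]), 0.57)]
green_marker scene []
green_marker top [(array([166.7, 195. ]), 0.22)]
red_marker scene []
red_marker top []
lemon scene [(array([142.3, 257.3]), 0.77)]
lemon top [(array([173.2, 228.1]), 0.64)]
    [ 0.3722  0.1611 -0.0017]
salt_shaker scene [(array([130.5, 221.6]), 0.81)]
salt_shaker top [(array([168. , 198.3]), 0.73)]
    [0.4674 0.1831 0.0051]
mug_cream scene [(array([170.7, 227.3]), 0.56)]
mug_cream top [(array([195.1, 208.1]), 0.89)]
    [0.4385 0.0932 0.0026]
yoghurt_pot scene [(array([361.1, 160.9]), 0.64)]
yoghurt_pot top [(array([348.7, 171.3]), 0.71)]
    [ 0.5736 -0.4081 -0.0085]
```

View pics/a.png

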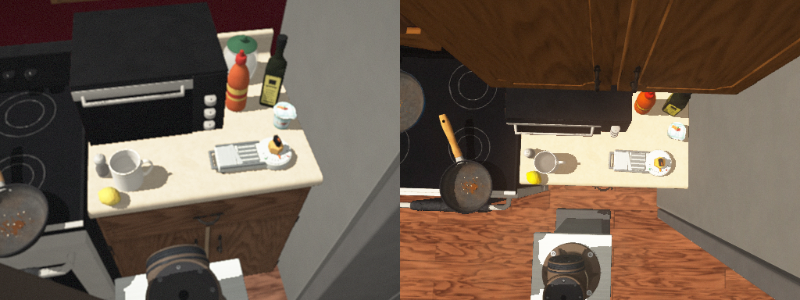

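The left half shows the scene view, with the slicer dial at full-resolution pixel (352,190) and nothing blocking it. In the right half (top view) the dial is at about (333,207), matching the networks. The triangulated dial axis is about (0.455, -0.346). Next I bring the wrist camera over it.

Run:
```python
from h import *
for pos,y in [((.40,.33,.245),-75),((.42,0,.245),-120),((.41,-.33,.245),-178)]:
    rows(pos,R.from_euler("xyz",[180,0,y],degrees=True))
```

```text
shift [ 1.0199  0.8545 -0.0614] turn [-0.      0.      0.3372]
shift [ 1.3565  1.9039 -0.0615] turn [-0.      0.      0.5872]
shift [ 1.5961  2.978  -0.0615] turn [0.     0.     0.9094]
```

```bash
python3 -m inch '1 0.85 -0.06 0 0 0.337;1 0.85 -0.06 0 0 0.337;1 0.85 -0.06 0 0 0.337;1 0.85 -0.06 0 0 0.337;1 0.85 -0.06 0 0 0.337;1 0.85 -0.06 0 0 0.337;1 0.85 -0.06 0 0 0.337;1 0.85 -0.06 0 0 0.337;1 0.85 -0.06 0 0 0.337;1 0.85 -0.06 0 0 0.337'
python3 - <<'E'
from h import *
rows((.42,.03,.245),R.from_euler("xyz",[180,0,-120],degrees=True))
E
```

```text
clock: 1.93
tool_pos: [0.396, 0.3295, 0.2453]
orientation: [-180.0, 0.0, -75.3]
force: [0.1, 1.1, -0.0]
opening: 0.0875
gripper_force: 0.0
shift [9.858e-01 1.759e-01 6.000e-04] turn [-2.000e-04  2.000e-04  2.484e-01]
```

```bash
python3 -m inch '0.986 0.176 0 0 0 0.248;0.986 0.176 0 0 0 0.248;0.986 0.176 0 0 0 0.248;0.986 0.176 0 0 0 0.248;0.986 0.176 0 0 0 0.248;0.986 0.176 0 0 0 0.248;0.986 0.176 0 0 0 0.248;0.986 0.176 0 0 0 0.248;0.986 0.176 0 0 0 0.248'
python3 - <<'E'
from h import *
rows((.41,-.30,.245),R.from_euler("xyz",[180,0,180],degrees=True))
E
```

```text
clock: 2.68
tool_pos: [0.4201, 0.0309, 0.2449]
orientation: [-180.0, 0.0, -119.8]
force: [0.0, 0.1, 0.2]
opening: 0.0876
gripper_force: 0.0
shift [ 9.735e-01 -5.196e-01 -7.000e-04] turn [-0.000e+00  2.000e-04  3.343e-01]
```

```bash
python3 -m inch '0.97 -0.52 0 0 0 0.334;0.97 -0.52 0 0 0 0.334;0.97 -0.52 0 0 0 0.334;0.97 -0.52 0 0 0 0.334;0.97 -0.52 0 0 0 0.334;0.97 -0.52 0 0 0 0.334;0.97 -0.52 0 0 0 0.334;0.97 -0.52 0 0 0 0.334;0.97 -0.52 0 0 0 0.334;0.97 -0.52 0 0 0 0.334'
python3 - <<'E'
from h import *
print(get_obs()["joint_pos"].round(1), tool()[0])
p=camera_params("wrist");Rm=cv2.Rodrigues(np.array(p["rvec"],float))[0];print("cam",-Rm.T@np.array(p["tvec"]).ravel(),Rm[2])
print("proj dial", (lambda q:q[:2]/q[2])(P("wrist")@[.455,-.346,.06,1]))
save(snapshot("wrist"),"b.png")
E
```

```text
clock: 3.52
tool_pos: [0.412, -0.2979, 0.2438]
orientation: [180.0, -0.1, 180.0]
force: [-0.6, -0.5, 0.2]
opening: 0.0873
gripper_force: 0.0
[-13.7   4.1 -18.3  -0.  -67.6 -76.3] [ 0.41203989 -0.2979403   0.24384467]
cam [ 0.33014369 -0.29961302  0.4020029 ] [ 2.99949392e-01 -6.44165399e-04 -9.53954898e-01]
proj dial [213.99198163 207.06266867]
```

View pics/b.png

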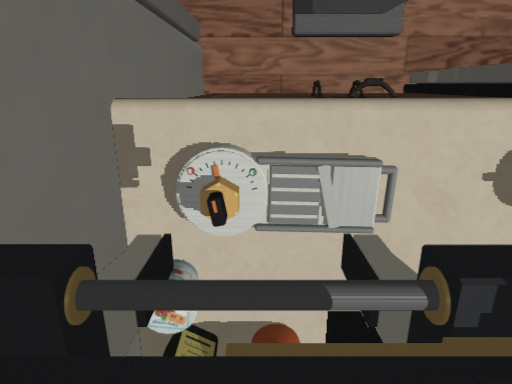

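The wrist view shows the dial centred at (222,190), green marker at (253,172) on the +y side, red at (191,171), and the orange pointer at (216,170), close to the slicer's -x. I measure from here and from a second place.

```bash
cat > m.py <<'E'
from h import *
import sys,pickle,os
snapshot("wrist"); M=P("wrist"); S=pickle.load(open("s.pkl","rb")) if os.path.exists("s.pkl") else {}
for n in ["slicer","nut_point","grip_point","pointer","green_marker","red_marker"]:
    d=landmark_of("wrist",n); 
    print(n,[(np.round(x["uv"],1),round(x["p"],2)) for x in d[:2]])
    if d: S.setdefault(n,[]).append((M,d[0]["uv"]))
    if len(S.get(n,[]))>1: print("    ",tri(S[n]).round(4))
pickle.dump(S,open("s.pkl","wb"))
E
python3 m.py; python3 -m inch '-0.06 0.25 0.1 0 0 0;-0.06 0.25 0.1 0 0 0;-0.06 0.25 0.1 0 0 0;-0.06 0.25 0.1 0 0 0;-0.06 0.25 0.1 0 0 0'; python3 m.py
python3 - <<'E'
from h import *
a=snapshot("wrist"); save(a,"c.png")
E
```

```text
slicer [(array([223.7, 184.3]), 0.78), (array([252.6, 170.9]), 0.74)]
nut_point [(array([218. , 198.5]), 0.56)]
grip_point [(array([216.2, 210.7]), 0.94)]
pointer [(array([210.6, 159.3]), 0.7)]
green_marker [(array([251.1, 171.6]), 0.35)]
red_marker [(array([188.5, 172. ]), 0.38)]
clock: 4.33
tool_pos: [0.4302, -0.2211, 0.215]
orientation: [-180.0, 0.0, -179.6]
force: [-0.3, -1.2, 0.1]
opening: 0.0876
gripper_force: 0.0
slicer [(array([156.1, 174.4]), 0.69)]
     [ 0.4472 -0.3388 -0.0007]
nut_point [(array([138.8, 192.2]), 0.62)]
     [ 0.449  -0.34    0.0548]
grip_point [(array([128.3, 201.4]), 0.98), (array([176.3, 157.1]), 0.42)]
     [ 0.4482 -0.3378  0.0895]
pointer [(array([127. , 146.7]), 0.88)]
     [ 0.4044 -0.3462  0.0564]
green_marker [(array([175.1, 157. ]), 0.62)]
     [ 0.4174 -0.3038  0.0488]
red_marker [(array([108.7, 160.1]), 0.61)]
     [ 0.4223 -0.3737  0.0375]
```

View pics/c.png

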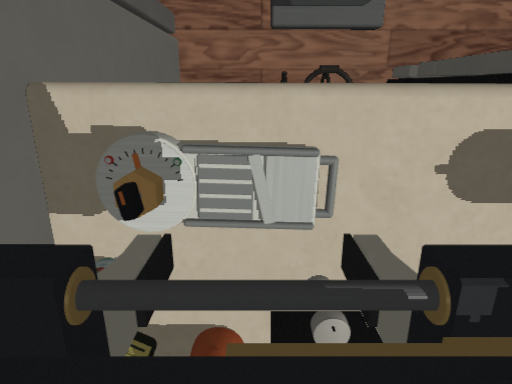

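The dial is now at (146,182), green at (177,161), red at (108,160) and the pointer at (136,158). I went +y, so this serves as a long baseline; the axis comes out at about (0.448, -0.339). Next is a third view from over the dial and closer.

```bash
python3 -m inch '0.1 -0.393 0.11 0 0 0;0.1 -0.393 0.11 0 0 0;0.1 -0.393 0.11 0 0 0;0.1 -0.393 0.11 0 0 0;0.1 -0.393 0.11 0 0 0;0.1 -0.393 0.11 0 0 0' -0.6; python3 m.py
python3 - <<'E'
from h import *
import pickle
from scipy.optimize import least_squares
a=snapshot("wrist"); save(cv2.resize(a[60:300,100:420],(800,600),interpolation=cv2.INTER_CUBIC),"d.png")
S=pickle.load(open("s.pkl","rb"))
# joint fit: axis x,y, slicer yaw, pointer angle, side known (+y green => -0.9)
def pts(v):
    x,y,s,a=v; f=lambda t,r,z:[x-r*np.cos(s+t),y-r*np.sin(s+t),z,1]
    return dict(slicer=[x,y,0,1],nut_point=[x,y,.059,1],grip_point=[x,y,.085,1],pointer=f(a,.044,.041),green_marker=f(-.9,.044,.037),red_marker=f(.9,.044,.037))
def res(v):
    o=[]; 
    for n,X in pts(v).items():
        for M,uv in S[n]:
            q=M@np.array(X); o+=list(q[:2]/q[2]-uv)
    return np.array(o)
r=least_squares(res,[.448,-.339,0,.1],loss="soft_l1"); print(r.x, res(r.x).reshape(-1,2).round(1).tolist()); print(pts(r.x))
E
```

```text
clock: 5.23
tool_pos: [0.3999, -0.3401, 0.1814]
orientation: [180.0, -0.0, -179.8]
force: [-0.3, -0.5, -0.0]
opening: 0.0701
gripper_force: 0.0
slicer [(array([260.7, 212.7]), 0.98)]
     [ 0.446  -0.3374  0.0057]
nut_point [(array([257.7, 237.1]), 0.57)]
     [ 0.4491 -0.3398  0.0571]
grip_point [(array([259.1, 248. ]), 0.84)]
     [ 0.4495 -0.3392  0.0844]
pointer [(array([256.5, 235.5]), 0.73), (array([249.2, 187.8]), 0.57)]
     [ 0.4002 -0.3335  0.123 ]
green_marker [(array([295.8, 198.3]), 0.41)]
     [ 0.4186 -0.3048  0.043 ]
red_marker [(array([221.6, 198.3]), 0.48)]
     [ 0.4227 -0.375   0.0336]
[ 0.44887787 -0.33899     0.02081034  0.20555424] [[-0.1, 0.7], [-0.3, 2.4], [-1.6, -0.4], [0.4, 2.0], [-0.3, 0.3], [1.7, -1.4], [-0.6, -1.7], [0.5, -0.1], [0.5, 1.0], [-0.6, -1.6], [3.2, -1.2], [-7.7, -50.8], [-0.7, -1.2], [1.3, 2.6], [-0.5, 0.4], [-0.1, -0.8], [-0.2, 0.6], [0.8, 1.6]]
{'slicer': [np.float64(0.44887787459865425), np.float64(-0.33898999768456056), 0, 1], 'nut_point': [np.float64(0.44887787459865425), np.float64(-0.33898999768456056), 0.059, 1], 'grip_point': [np.float64(0.44887787459865425), np.float64(-0.33898999768456056), 0.085, 1], 'pointer': [np.float64(0.4060003694773212), np.float64(-0.3488651966481287), 0.041, 1], 'green_marker': [np.float64(0.4208157527836144), np.float64(-0.30510021575493074), 0.037, 1], 'red_marker': [np.float64(0.4222501636134152), np.float64(-0.37401805797465626), 0.037, 1]}
```

View pics/d.png

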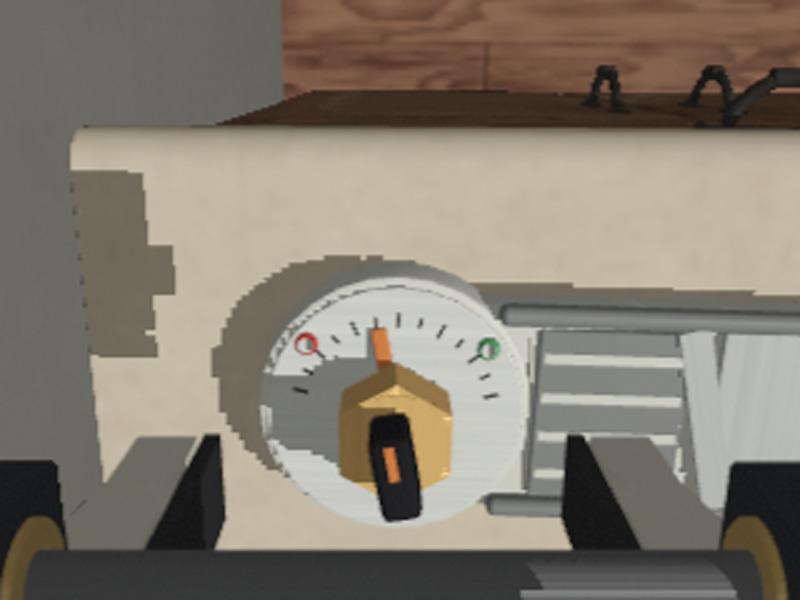

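This close view puts the dial axis at about (396,400) with green at (488,348), and the pointer is 0.13 to 0.2 rad towards red. The nut's flats face ±y and the bar is clear of the fingers. The joint fit gives the axis at (0.449, -0.339), with heights matching the text. Next I descend on the nut with the TCP at about z = 0.047, above the pointer.

```bash
python3 -m inch '-0.163 0.004 0.1 0 0 0;-0.163 0.004 0.1 0 0 0;-0.163 0.004 0.1 0 0 0;-0.163 0.004 0.25 0 0 0;-0.163 0.004 0.35 0 0 0;-0.163 0.004 0.41 0 0 0;-0.163 0.004 0.448 0 0 0;-0.163 0.004 0.448 0 0 0;-0.163 0.004 0.448 0 0 0' -0.3
python3 -m inch '0 0 0 0 0 0;0 0 0 0 0 0;0 0 0 0 0 0;0 0 0 0 0 0;0 0 0 0 0 0;0 0 0 0 0 0' 1
```

```text
clock: 6.38
tool_pos: [0.4489, -0.3381, 0.047]
orientation: [180.0, -0.1, -179.7]
force: [0.7, -0.7, 0.7]
opening: 0.0569
gripper_force: 0.0
clock: 6.88
tool_pos: [0.4498, -0.3382, 0.0483]
orientation: [-180.0, 0.1, -179.7]
force: [-0.9, 4.5, 6.8]
opening: 0.0398
gripper_force: 30.0
```

The opening is 39.8 mm, so the pads sit on the flats. Now I loosen by 60°.

```bash
python3 -m inch '0 0 0 0 0 -0.017;0 0 0 0 0 -0.034;0 0 0 0 0 -0.051;0 0 0 0 0 -0.068;0 0 0 0 0 -0.085;0 0 0 0 0 -0.102;0 0 0 0 0 -0.119;0 0 0 0 0 -0.136;0 0 0 0 0 -0.153;0 0 0 0 0 -0.167'
python3 -m inch '0 0 0 0 0 -0.017;0 0 0 0 0 -0.034;0 0 0 0 0 -0.051;0 0 0 0 0 -0.068;0 0 0 0 0 -0.085;0 0 0 0 0 -0.102;0 0 0 0 0 -0.119;0 0 0 0 0 -0.136;0 0 0 0 0 -0.153;0 0 0 0 0 -0.167'
python3 -m inch '0 0 0 0 0 0;0 0 0 0 0 0;0 0 0 0 0 0'
```

```text
clock: 7.72
tool_pos: [0.4496, -0.3375, 0.0483]
orientation: [-180.0, 0.1, -149.5]
force: [-0.8, 8.0, 9.6]
opening: 0.0396
gripper_force: 30.0
clock: 8.55
tool_pos: [0.4491, -0.3371, 0.0483]
orientation: [180.0, 0.1, -119.5]
force: [-2.3, 10.2, 11.9]
opening: 0.0399
gripper_force: 30.0
clock: 8.8
tool_pos: [0.4491, -0.337, 0.0483]
orientation: [180.0, 0.1, -119.6]
force: [-3.0, 10.8, 11.7]
opening: 0.0401
gripper_force: 29.9
```

```bash
python3 -m inch '0 0 0 0 0 0;0 0 0 0 0 0;0 0 0 0 0 0;0 0 -0.1 0 0 0;0 0 -0.2 0 0 0;0 0 -0.3 0 0 0;0 0 -0.43 0 0 0;0 0 -0.43 0 0 0' -0.3
python3 - <<'E'
from h import *
rows((.40,-.338,.1814),R.from_euler("xyz",[180,0,180],degrees=True))
E
```

```text
clock: 9.47
tool_pos: [0.4525, -0.3405, 0.1839]
orientation: [-179.4, -0.0, -119.5]
force: [0.9, -1.2, 0.3]
opening: 0.0566
gripper_force: 0.0
shift [0.079  0.1566 0.0065] turn [-0.0033  0.0018  0.3359]
```

```bash
python3 -m inch '0.079 0.157 0 0 0 0.336;0.079 0.157 0 0 0 0.336;0.079 0.157 0 0 0 0.336;0.079 0.157 0 0 0 0.336;0.079 0.157 0 0 0 0.336;0.079 0.157 0 0 0 0.336;0.079 0.157 0 0 0 0.336;0.079 0.157 0 0 0 0.336;0.079 0.157 0 0 0 0.336;0.079 0.157 0 0 0 0.336'
python3 m.py;python3 - <<'E'
from h import *
print(tool()[0],tool()[1].as_euler("xyz",degrees=True))
a=snapshot("wrist"); save(cv2.resize(a[150:300,170:350],(720,600),interpolation=cv2.INTER_CUBIC),"e.png")
# orange pixels
hsv=cv2.cvtColor(a,cv2.COLOR_RGB2HSV); m=cv2.inRange(hsv,(3,190,120),(14,255,255)); M=P("wrist")
n,l,s,c=cv2.connectedComponentsWithStats(m)
for i in range(1,n):
    if s[i,4]>8: print(s[i],c[i],onz(M,c[i],.041),onz(M,c[i],.095))
E
```

```text
clock: 10.3
tool_pos: [0.3964, -0.3357, 0.176]
orientation: [-180.0, 0.0, 179.7]
force: [0.1, -0.6, -0.7]
opening: 0.0572
gripper_force: 0.0
slicer [(array([256.4, 216.5]), 0.93)]
     [ 0.4463 -0.3378  0.0041]
nut_point [(array([255.3, 243.1]), 0.71)]
     [ 0.4488 -0.3395  0.0588]
grip_point [(array([254.2, 251.9]), 0.6)]
     [ 0.4498 -0.3398  0.0811]
pointer [(array([243.5, 191.7]), 0.88)]
     [ 0.3996 -0.3387  0.1086]
green_marker [(array([292.3, 204.5]), 0.42)]
     [ 0.4188 -0.305   0.0424]
red_marker [(array([218.5, 206. ]), 0.46)]
     [ 0.4224 -0.3743  0.0353]
[ 0.39649337 -0.33557723  0.17613485] [-1.79997207e+02 -1.01968931e-03  1.79960614e+02]
```

View pics/e.png

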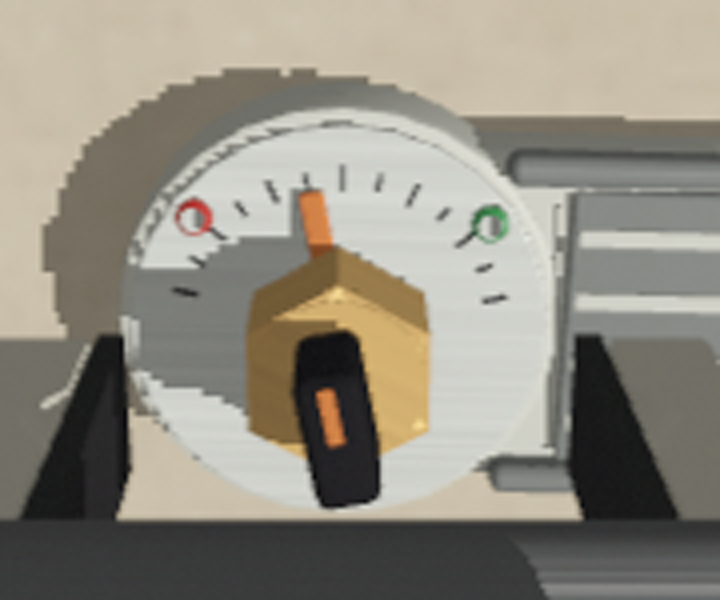

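The nut now stands at 60°, its flats aligned with ±y again. The pointer tip, at (311,193) in the crop, is about 0.2 rad off zero and the green marker is at (490,223). The tick line tilts by about -0.025 rad, so green is at about -52° in the world. Next I grip the bar at yaw +10° from 180.

```bash
python3 -m inch '-0.175 -0.008 0 0 0 -0.056;-0.175 -0.008 0 0 0 -0.056;-0.175 -0.008 0.05 0 0 -0.056;-0.175 -0.008 0.15 0 0 -0.056;-0.175 -0.008 0.25 0 0 -0.056;-0.175 -0.008 0.31 0 0 -0.056;-0.175 -0.008 0.345 0 0 -0.056;-0.175 -0.008 0.345 0 0 -0.056;-0.175 -0.008 0.345 0 0 -0.056' -0.3
python3 -m inch '0 0 0 0 0 0;0 0 0 0 0 0;0 0 0 0 0 0;0 0 0 0 0 0;0 0 0 0 0 0;0 0 0 0 0 0;0 0 0 0 0 0;0 0 0 0 0 0' 1
```

```text
clock: 11.45
tool_pos: [0.4492, -0.3382, 0.0729]
orientation: [-180.0, -0.0, -170.0]
force: [-0.4, -0.0, 1.1]
opening: 0.057
gripper_force: 0.0
clock: 12.12
tool_pos: [0.449, -0.338, 0.0728]
orientation: [-180.0, 0.0, -170.0]
force: [-0.5, 1.2, 1.2]
opening: 0.014
gripper_force: 30.0
```

Bar gripped (14.0 mm). I turn it 62° clockwise to yaw 128.

```bash
python3 -m inch '0 0 0 0 0 0.017;0 0 0 0 0 0.034;0 0 0 0 0 0.051;0 0 0 0 0 0.068;0 0 0 0 0 0.085;0 0 0 0 0 0.102;0 0 0 0 0 0.119;0 0 0 0 0 0.136;0 0 0 0 0 0.153;0 0 0 0 0 0.172'
python3 -m inch '0 0 0 0 0 0.017;0 0 0 0 0 0.034;0 0 0 0 0 0.051;0 0 0 0 0 0.068;0 0 0 0 0 0.085;0 0 0 0 0 0.102;0 0 0 0 0 0.119;0 0 0 0 0 0.136;0 0 0 0 0 0.153;0 0 0 0 0 0.172'
python3 -m inch '0 0 0 0 0 0;0 0 0 0 0 0;0 0 0 0 0 0;0 0 0 0 0 0'
python3 -m inch '0 0 0 0 0 0;0 0 0 0 0 0;0 0 0 0 0 0;0 0 -0.1 0 0 0;0 0 -0.2 0 0 0;0 0 -0.3 0 0 0;0 0 -0.345 0 0 0;0 0 -0.345 0 0 0' -0.3
python3 - <<'E'
from h import *
rows((.397,-.338,.176),R.from_euler("xyz",[180,0,180],degrees=True))
E
```

```text
clock: 12.95
tool_pos: [0.449, -0.3383, 0.0728]
orientation: [-180.0, 0.0, 158.9]
force: [-0.4, -2.2, 1.0]
opening: 0.0137
gripper_force: 30.0
clock: 13.78
tool_pos: [0.4488, -0.3386, 0.0728]
orientation: [-180.0, 0.0, 127.9]
force: [-1.8, -3.8, 0.8]
opening: 0.014
gripper_force: 30.0
clock: 14.12
tool_pos: [0.4489, -0.3385, 0.0728]
orientation: [-180.0, 0.0, 128.2]
force: [-2.1, -4.8, 0.1]
opening: 0.0136
gripper_force: 30.0
clock: 14.78
tool_pos: [0.4511, -0.3387, 0.1802]
orientation: [179.8, 0.3, 128.1]
force: [-0.1, 0.1, 0.0]
opening: 0.0563
gripper_force: 0.0
shift [ 0.1132 -0.1405  0.0129] turn [ 1.000e-04  2.200e-03 -2.881e-01]
```

```bash
python3 -m inch '0.113 -0.14 0 0 0 -0.288;0.113 -0.14 0 0 0 -0.288;0.113 -0.14 0 0 0 -0.288;0.113 -0.14 0 0 0 -0.288;0.113 -0.14 0 0 0 -0.288;0.113 -0.14 0 0 0 -0.288;0.113 -0.14 0 0 0 -0.288;0.113 -0.14 0 0 0 -0.288;0.113 -0.14 0 0 0 -0.288;0.113 -0.14 0 0 0 -0.288'
python3 - <<'E'
from h import *
a=snapshot("wrist"); save(cv2.resize(a[150:300,170:350],(720,600),interpolation=cv2.INTER_CUBIC),"f.png")
M=P("wrist")
for n,z in [("pointer",.041),("green_marker",.037),("red_marker",.037),("slicer",0),("grip_point",.085)]:
    for d in landmark_of("wrist",n)[:2]: print(n,round(d["p"],2),np.round(d["uv"],1),onz(M,d["uv"],z))
E
```

```text
clock: 15.62
tool_pos: [0.3948, -0.3369, 0.1756]
orientation: [180.0, -0.0, 179.8]
force: [0.1, -1.6, -0.5]
opening: 0.0564
gripper_force: 0.0
pointer 0.73 [290.5 211.1] [ 0.42414996 -0.30787115]
green_marker 0.44 [294.  204.3] [ 0.41892478 -0.30437168]
red_marker 0.4 [218.7 208.2] [ 0.4225171  -0.37458889]
slicer 0.69 [259.8 221.1] [ 0.45096158 -0.3359403 ]
grip_point 0.7 [255.4 257.8] [ 0.44828819 -0.34023846]
```

View pics/f.png

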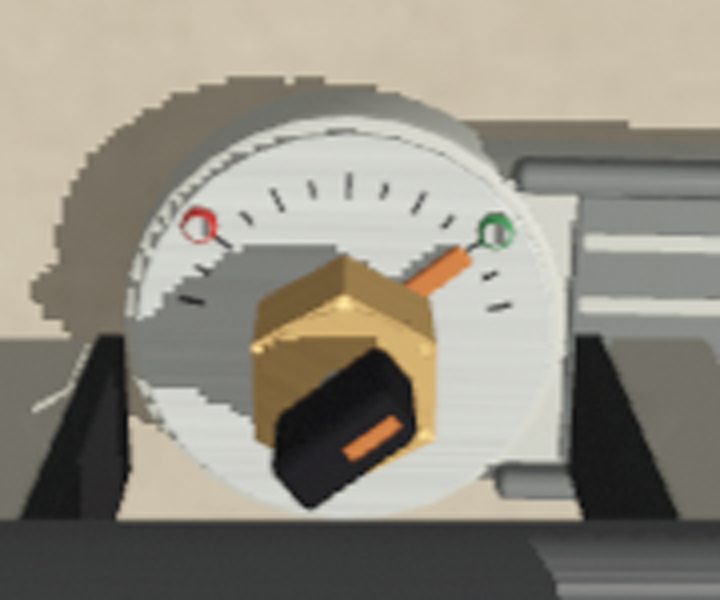

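The pointer runs (412,287) to (464,255) and extrapolates to within about 1 mm of the green marker at (495,231). Setting is good. Next I regrip the nut at yaw -119.6 and tighten.

```bash
python3 - <<'E'
from h import *
rows((.449,-.3382,.048),R.from_euler("xyz",[180,0,-119.6],degrees=True))
E
python3 -m inch '-0.18 -0.004 -0.02 0 0 -0.334;-0.18 -0.004 -0.02 0 0 -0.334;-0.18 -0.004 -0.02 0 0 -0.334;-0.18 -0.004 -0.02 0 0 -0.334;-0.18 -0.004 -0.02 0 0 -0.334;-0.18 -0.004 -0.02 0 0 -0.334;-0.18 -0.004 -0.02 0 0 -0.334;-0.18 -0.004 -0.02 0 0 -0.334;-0.18 -0.004 -0.02 0 0 -0.334;-0.18 -0.004 -0.02 0 0 -0.334' -0.3
python3 - <<'E'
from h import *
rows((.449,-.3382,.048),R.from_euler("xyz",[180,0,-119.6],degrees=True))
E
```

```text
shift [-0.1799 -0.003   0.4269] turn [ 0.     -0.     -0.3362]
clock: 16.75
tool_pos: [0.449, -0.3385, 0.1821]
orientation: [180.0, 0.0, -119.9]
force: [-0.1, -0.4, -0.7]
opening: 0.0568
gripper_force: 0.0
shift [-0.0008  0.0006  0.447 ] turn [ 0.      0.     -0.0014]
```

```bash
python3 -m inch '0 0 0.1 0 0 0;0 0 0.2 0 0 0;0 0 0.3 0 0 0;0 0 0.38 0 0 0;0 0 0.42 0 0 0;0 0 0.447 0 0 0;0 0 0.447 0 0 0;0 0 0.447 0 0 0' -0.3
python3 -m inch '0 0 0 0 0 0;0 0 0 0 0 0;0 0 0 0 0 0;0 0 0 0 0 0;0 0 0 0 0 0;0 0 0 0 0 0' 1
```

```text
clock: 17.42
tool_pos: [0.4493, -0.3387, 0.0483]
orientation: [180.0, -0.0, -120.0]
force: [-1.0, 0.0, 0.4]
opening: 0.057
gripper_force: 0.0
clock: 17.92
tool_pos: [0.4484, -0.3381, 0.0488]
orientation: [180.0, 0.0, -120.0]
force: [-3.4, 2.6, 5.2]
opening: 0.0401
gripper_force: 30.0
```

```bash
python3 -m inch '0 0 0 0 0 0.017;0 0 0 0 0 0.034;0 0 0 0 0 0.051;0 0 0 0 0 0.068;0 0 0 0 0 0.085;0 0 0 0 0 0.102;0 0 0 0 0 0.119;0 0 0 0 0 0.136;0 0 0 0 0 0.153;0 0 0 0 0 0.17'
python3 -m inch '0 0 0 0 0 0.017;0 0 0 0 0 0.034;0 0 0 0 0 0.051;0 0 0 0 0 0.068;0 0 0 0 0 0.085;0 0 0 0 0 0.102;0 0 0 0 0 0.119;0 0 0 0 0 0.136;0 0 0 0 0 0.153;0 0 0 0 0 0.165'
python3 -m inch '0 0 0 0 0 0.007;0 0 0 0 0 0.014;0 0 0 0 0 0.014;0 0 0 0 0 0.014'
python3 -c "
from h import *;print(get_obs()['moment'])"
```

```text
clock: 18.75
tool_pos: [0.4484, -0.3382, 0.0489]
orientation: [180.0, -0.0, -150.7]
force: [-2.6, 4.0, 5.4]
opening: 0.0395
gripper_force: 30.0
clock: 19.58
tool_pos: [0.4484, -0.3382, 0.0489]
orientation: [180.0, -0.0, 179.6]
force: [-2.3, 2.9, 5.0]
opening: 0.0398
gripper_force: 30.0
clock: 19.92
tool_pos: [0.4484, -0.3381, 0.0489]
orientation: [180.0, -0.1, 177.3]
force: [-3.5, 3.8, 5.4]
opening: 0.0397
gripper_force: 30.2
[1.4891253  1.15151057 1.04402656]
```

The moment about z is 1.0 N m, well over friction, so the nut is against its stop. I release it and check.

```bash
python3 -m inch '0 0 0 0 0 0;0 0 0 0 0 0;0 0 0 0 0 0;0 0 -0.1 0 0 0;0 0 -0.2 0 0 0;0 0 -0.3 0 0 0;0 0 -0.42 0 0 0;0.18 0 -0.42 0 0 0.0;0.18 0 -0.42 0 0 0.0;0.18 0 -0.42 0 0 0.0' -0.3
python3 - <<'E'
from h import *
a=snapshot("wrist"); save(cv2.resize(a[150:300,170:350],(720,600),interpolation=cv2.INTER_CUBIC),"g.png")
M=P("wrist")
for n,z in [("pointer",.041),("green_marker",.037)]:
    for d in landmark_of("wrist",n)[:1]: print(n,round(d["p"],2),np.round(d["uv"],1),onz(M,d["uv"],z))
E
```

```text
clock: 20.75
tool_pos: [0.3929, -0.3356, 0.1751]
orientation: [180.0, 0.1, 177.1]
force: [-1.2, 0.7, -1.4]
opening: 0.057
gripper_force: 0.0
pointer 0.62 [289.9 209.3] [ 0.42309977 -0.30897432]
green_marker 0.41 [292.9 207.6] [ 0.42307524 -0.30581287]
```

View pics/g.png

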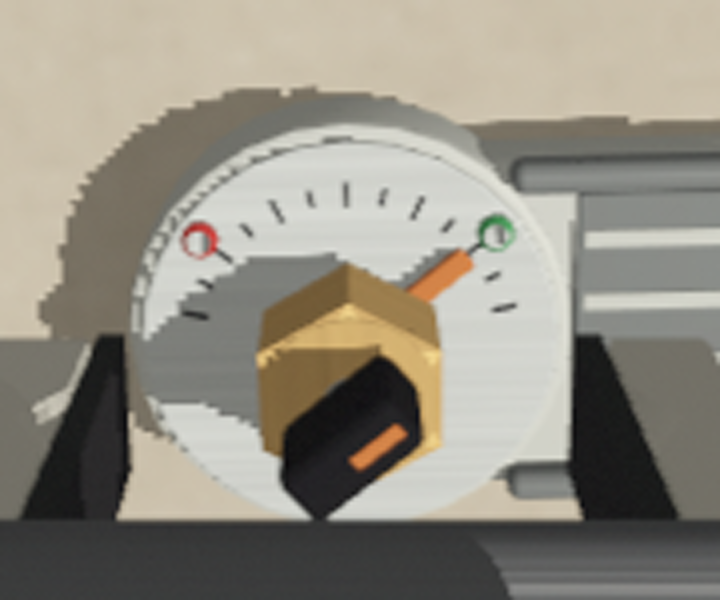

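The nut is back with its flats facing ±y, and the pointer at (465,259) lines up with green at (496,233). The robot touches nothing, so I hand in.

```bash
python3 -c "
from plant import *;print(close_job())"
```

```text
the job is handed in; nothing more can be done
None
```

I handed the job in at about 21 s: I loosened the nut 60°, turned the pointer onto green, and tightened the nut back against its stop. The last picture shows the pointer within about 3 mm of the marker and the gripper clear. No verdict came back.

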